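# Set the feed dial and engage the feed lever of a drum-sander drive

### The job

Set up the feed drive unit on the bench. First, with the lever still at rest in its near slot, turn the big bar-shaped dial until its pointed, lined end stands right at the fixed steel pointer tooth on the ring around it, without shifting that tooth; then take the lever through the zigzag gate and let it spring back fully home into the dead-end pocket at the far end of the gate. Let go of everything, and leave the push block and the tin that stand at the two ends of the unit where they are.

Things in the scene. Friction and masses are not known exactly. Their poses are not given: they have to be found in the camera images.
- drive: Fixed grey feed drive unit, housing 200 (x) x 360 (y) x 78 mm high, feet 12 mm high out to y = +-210; dark motor 90 mm across sticks out 120 mm on its +x side, up to 100 mm high. Origin: centre of its underside, z up; its -x side faces the robot (yaw -0.3 to 0.3). On top: the dial at y = -100 mm, the steel gate plate at x -75 to 75, y 30 to 135 mm, top 90 mm above the bench.
- dial_axis (a point): Point on the dial's vertical axis, 125 mm above the bench: a good height for a grasp on the bar. The dial: a dark disc 112 mm across, top 96 mm up, with a black bar grip on it, 20 mm wide, 96 to 140 mm above the bench; it runs 45 mm from the axis to a square end and 55 mm the other way to a pointed end.
- dial_mark (a point): The dial's reference mark: a point 58 mm from the axis, 3 mm beyond the pointed end of the bar, 140 mm above the bench. A thin pale line runs along the top of the bar's pointed half. The x axis points from the dial's axis to the mark.
- set_mark (a point): The set position: a point 58 mm from the dial's axis, 90 mm above the bench, at the inner tip of a steel pointer tooth, 34 mm long, 14 mm wide, dark, top 97 mm above the bench, on the aluminium ring (150 mm across) around the dial. The ring is clamped, very stiff, and must not be shifted. The x axis points outwards from the dial's axis.
- dial (a joint): Angle of the pointed end about the dial's axis (rad), counter-clockwise from above positive, 0 = along the drive's +x. End stops at -3.0 and 3.0: it cannot pass the drive's -x direction. Starts between -2.7 and -1.9; stays where it is left; needs about 0.12 N m to turn.
- pointer (a joint): Angle of the pointer tooth about the same axis (rad), same zero and sense as the dial's; between 0 and 0.7; it must not change. So the dial has to go 1.9 to 3.4 rad counter-clockwise, more than one grasp allows.
- lever_knob (a point): Centre of the lever's black cylindrical knob, 34 mm across, 40 mm high (113 to 153 mm above the bench; the centre is 135 mm up), on an upright steel stem 12 mm thick that comes up through the gate. The lever does not tilt: it slides level both ways. It starts sprung against the robot-side end of its slot.
- gate (a point): Gate datum on the plate's top, 90 mm above the bench, at x = -45, y = 70 mm of the drive; axes as the drive's. Slots 16 mm wide; the stem has 2 mm play each way. Slot centre lines (x, y from here, mm): start (0, 0), on to (40, 0), left to (40, 35), on to (90, 35), right to (90, 0), back towards the robot into the dead-end pocket; the stem comes to rest at about (68, 0).
- shift (a joint): Lever's place along the drive's +x (m): stem x from the gate datum. A spring always pulls it towards -x, towards the robot (about 2.5 N at 0, 5 N at 0.09); at rest at the start it reads about -0.002. At each corner of the gate the stem meets a wall about 2 mm past the centre line.
- cross (a joint): Lever's place along the drive's +y (m): stem y from the gate datum; 0 = in line with the start slot and the end pocket, 0.035 = in the left slot. No spring, about 1 N of friction.
- push_block: Bystander: wooden push block with a grip, 200 x 80 x 73 mm, beside the drive. Origin: centre of its underside.
- wax_tin: Bystander: metal tin, 72 mm across, 90 mm high, beside the drive. Origin: centre of its underside.

How it is judged:
By the outcome, as a careful person would: the job done as asked, in the order asked, and still so for the second after the job is handed in, with the robot touching nothing.
It also fails if it takes over 72 s, if anything falls off the work surface, if the arm or the gripper's body presses on something with over 40 N, if the wrist force passes 120 N, or if a joint passes its speed limit or range.

### The arm

A 7-joint arm with a two-finger parallel gripper is mounted at the origin on the work surface. World frame = base frame: x ahead of the robot, y to its left, z up, the work surface at z = 0. Lengths are in m, angles in rad, forces in N, time in s.
With the tool pointing down it reaches from about 0.425 to 0.8 m from the base axis. Payload 8.3 kg.
Tool frame: the origin (TCP) lies on the centre line of the jaws, within the pads' length; the fingertips stand 11 mm ahead of it and the grasp point (between the pads) lies 8 mm behind it; z points along the fingers, y is the direction in which the jaws open and shut (so a half turn about z gives the same grasp; the last joint's range is limited). The gripper opens to 85 mm and grips with 20 to 120 N. Pads are 22 mm wide; open, the fingers measure 114 mm over their backs; the gripper's body (76 mm by 85 mm) begins 54 mm behind the grasp point. The pads swing forward as they close: fully open they stand 13 mm farther back than shut.
Start: joints at [1.176, 0.383, 0.016, 1.37, -0.006, 1.388, -0.046], TCP at [0.204, -0.591, 0.242] pointing down, gripper open.
Joint ranges: [-2.95, 2.95], [-0.25, 2.06], [-1.52, 1.56], [0.18, 2.33], [-1.44, 4.58], [0.02, 2.06], [-3.01, 3.01]. Speed limits (rad/s): [2.39, 2.39, 3.01, 3.01, 3.14, 3.14, 3.14].

### API

Orientations are given as a unit quaternion [x, y, z, w].
In Python, from plant import state, grab_frame, sign_off gives the robot as it stands.
- The arm moves only by the tool arm_command, never from a script. Its argument "plan" is a list of rows, each a list of 3 entries, a list of its own where there are three numbers: the finger opening in mm, from 0 to 85.4, then the shift along the tool's x, y, z in units of 50 mm (1.0 is 50 mm), then the turn about the tool's z in rad. A call has 1 to 20 rows; each row is the pose to reach, as a shift and turn from the pose commanded when the call began, along the tool's axes at that moment; what a row does not reach only later rows make up. A row lasts 1/8 s, in which the tool goes at most 62.5 mm and 10.7 degrees, less where a joint would pass 70% of its speed; a pose out of reach is approached as far as the arm can. A call with a gripper value outside its range is refused whole. The fingers move at their own pace and stop on an object; the grip force is fixed at half the most. Time passes only in rows, so rows that repeat a pose let the fingers close. It gives the time, the measured TCP pose, the force and the opening at its end, in the units of the state.
- state(): the state, without advancing time (a new reading comes with each control period).
- grab_frame(name): name is "scene" or "top" or "wrist"; returns a dict with "img" (384x512x3 uint8, red, green, blue), "z_map" (384x512 float32, m along the optical axis (not along the pixel's ray), 0 where there is no reading), "fx", "fy", "cx", "cy" (pixels), "extrinsics" (4x4, takes a point from camera to world coordinates). Camera axes: x right, y down, z forward; pixel columns grow to the right and rows downward; lengths in m; the calibration is good to about 2 mm. A picture is of the moment at which its call begins.
- sign_off(): hands the job in, once; it reports no verdict.
The state is a dict: "clock": time; "joints": joint angles; "dq": joint speeds; "effort": joint torques, N m; "tcp_pos": TCP position; "tool_rot": TCP orientation; "contact_force": force on the tool from outside, world axes, zero at the start; "ft_torque": the same for the moment, N m; "width": finger opening in m.
Only numpy, scipy, OpenCV 4.12 (cv2) and the standard library are available. Lean on these libraries where they do the work, as an engineer would, in place of code of your own. Each camera call takes 0.05 s, during which the arm holds its last target.

## Working session

There is one attempt and no reset: what is moved stays moved. The work goes in short steps, Python scripts to look and compute and a tool call to move; the robot and the scene stay as the last step left them, time stands still between calls to the robot, and variables do not carry over. Pictures are saved under pics/ and viewed, and the job is handed in when it is done.

Besides the shell and the picture viewer there is one more tool, called after ">>>" by a JSON object that holds its "op" and its "data", one argument or row to a line. arm_command: Moves the arm, as the interface text tells. Its arguments: {"type":"object","properties":{"plan":{"type":"array","items":{"type":"array"}}},"required":["plan"]}

```bash
mkdir -p pics; ls; python3 - <<'E'
from plant import state, grab_frame
import cv2,numpy as np
print(state())
for n in ("scene","top"):
    f=grab_frame(n); cv2.imwrite(f"pics/{n}0.png",f["img"][:,:,::-1]); np.savez(f"{n}0.npz",**f)
    print(n,f["fx"],f["cx"],f["cy"],np.round(f["extrinsics"],3).tolist())
E
```

```text
pics
{'clock': 0.0, 'joints': array([ 1.17606571,  0.38422389,  0.01642159,  1.3711693 , -0.0063097 ,
        1.38820737, -0.04649835]), 'dq': array([ 1.14262300e-03, -9.20682400e-04,  1.43590503e-03, -2.15353186e-03,
       -9.73527699e-04,  9.46785051e-05,  4.85985655e-04]), 'effort': array([ 1.02004084e-03, -6.27595997e+01,  8.44465233e-01, -3.71821475e+01,
        1.63462531e-02,  1.39662501e-02,  4.10255006e-05]), 'tcp_pos': array([ 0.20346019, -0.59043827,  0.24128126]), 'tool_rot': array([ 9.86265529e-01,  1.65164610e-01, -1.83217887e-04, -9.61745766e-04]), 'contact_force': array([-1.06776504, -0.9813086 , -0.12872634]), 'ft_torque': array([-0.01441809, -0.00827571, -0.01470667]), 'width': 0.08481033230235603}
scene 425.149399303273 256.29538240323825 195.1668269066549 [[-0.753, 0.35, -0.558, 1.214], [0.658, 0.406, -0.634, 0.77], [0.005, -0.844, -0.536, 0.722], [0.0, 0.0, 0.0, 1.0]]
top 352.87576454130385 256.7674559631375 200.16968022170872 [[0.02, -0.996, 0.092, 0.473], [-1.0, -0.021, -0.007, 0.048], [0.009, -0.092, -0.996, 1.018], [0.0, 0.0, 0.0, 1.0]]
```

View pics/scene0.png

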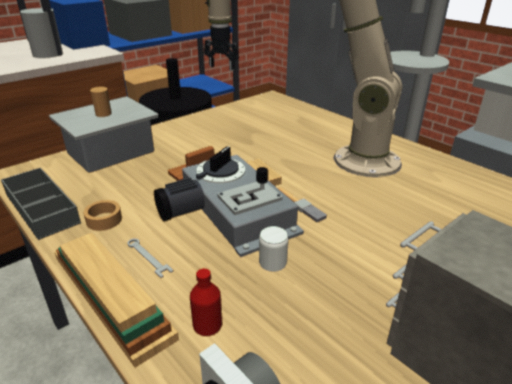

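View pics/top0.png

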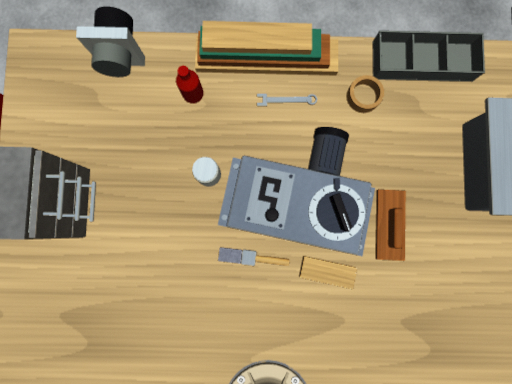

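```bash
cat > h.py <<'E'
import numpy as np
def load(n): return dict(np.load(n))
def ray(f,u,v,z):
    T=f["extrinsics"];d=T[:3,:3]@np.array([(u-f["cx"])/f["fx"],(v-f["cy"])/f["fy"],1.]);o=T[:3,3]
    return o+d*(z-o[2])/d[2]
def proj(f,p):
    T=f["extrinsics"];c=T[:3,:3].T@(np.asarray(p)-T[:3,3]);return f["fx"]*c[0]/c[2]+f["cx"],f["fy"]*c[1]/c[2]+f["cy"]
E
python3 - <<'E'
import cv2
from h import *
f=load("top0.npz");im=f["img"][:,:,::-1]
cv2.imwrite("pics/tz.png",cv2.resize(im[140:265,210:410],None,fx=4,fy=4,interpolation=cv2.INTER_CUBIC))
E
```

```text
(no output)
```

View pics/tz.png

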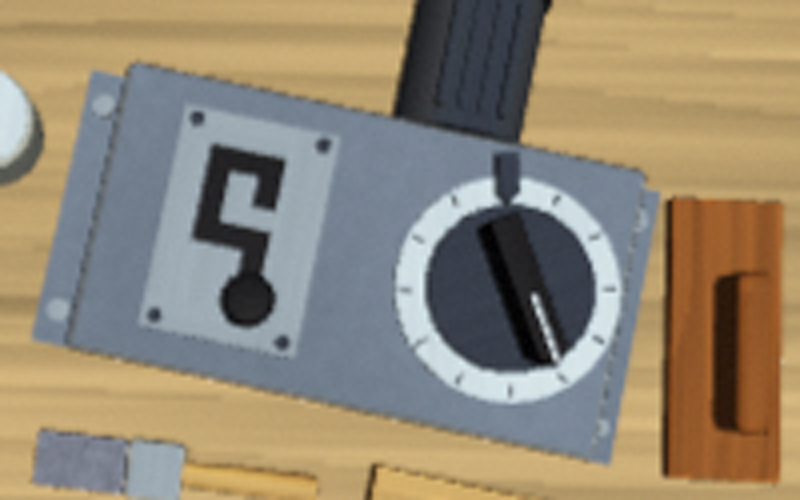

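```bash
python3 - <<'E'
import cv2
from h import *
f=load("top0.npz");im=f["img"].astype(int)
z=f["z_map"];T=f["extrinsics"]
m=(im.min(2)>195).astype(np.uint8); m[:, :300]=0; m[:,375:]=0; m[:170]=0; m[:245]=m[:245]; m[246:]=0
c,_=cv2.findContours(m,cv2.RETR_EXTERNAL,cv2.CHAIN_APPROX_NONE)
c=max(c,key=cv2.contourArea);pts=cv2.convexHull(c)[:,0]
e=cv2.fitEllipse(pts);print(e)
for zz in (.085,.09): 
    C=ray(f,*e[0],zz);print(zz,C, [np.linalg.norm(ray(f,*p,zz)-C) for p in pts[::6]])
def W(u,v):
    d=T[:3,:3]@np.array([(u-f["cx"])/f["fx"],(v-f["cy"])/f["fy"],1.]);return T[:3,3]+d*z[v,u]
for cx,cy in [(415,290),(370,200),(500,290),(550,350),(490,235),(245,295),(160,250),(300,250),(509,175),(508,195)]:
    u,v=round(cx/4+210-.4),round(cy/4+140-.4);print((cx,cy),np.round(W(u,v),4),f["img"][v,u])
k=lambda x,y,zz:ray(f,(x+.5)/4-.5+210,(y+.5)/4-.5+140,zz)
print("housing edge",k(70,345,.078),k(610,462,.078),k(137,63,.078),k(645,180,.078))
print("tip tooth",k(509,205,.097),"tooth outer",k(508,153,.097));print("line",k(533,293,.14),k(560,360,.14));print("bar square corners",k(479,230,.14),k(517,210,.14))
print("knob",k(247,298,.153))
print("plate holes",[k(*p,.09) for p in((197,118),(323,145),(154,315),(282,343))])
print("gate centers",[k(*p,.09) for p in((222,155),(206,230),(259,242),(275,155),(267,200))])
E
```

```text
((336.65380859375, 211.94320678710938), (54.08872985839844, 55.72101593017578), 139.4317169189453)
0.085 [ 0.53264859 -0.17088905  0.085     ] [np.float64(0.07380566083649323), np.float64(0.07299045165049775), np.float64(0.07296806129250184), np.float64(0.07240567407684553), np.float64(0.0737282244070779)]
0.09 [ 0.53233016 -0.16971537  0.09      ] [np.float64(0.07341021216783222), np.float64(0.07259937084987866), np.float64(0.07257710045879541), np.float64(0.0720177264981277), np.float64(0.07333319064064214)]
(415, 290) [ 0.5313 -0.1083  0.0834] [198 212 220]
(370, 200) [ 0.5904 -0.0796  0.0758] [116 129 145]
(500, 290) [ 0.5309 -0.161   0.1087] [ 9 10  9]
(550, 350) [ 0.4921 -0.1833  0.1415] [104 107 111]
(490, 235) [ 0.5649 -0.1484  0.1305] [3 2 2]
(245, 295) [0.5223 0.0066 0.1539] [33 31 34]
(160, 250) [0.5537 0.0594 0.091 ] [155 170 177]
(300, 250) [ 0.5558 -0.033   0.0897] [158 170 180]
(509, 175) [ 0.6082 -0.1687  0.0983] [56 62 75]
(508, 195) [ 0.5951 -0.1691  0.0966] [56 61 75]
housing edge [0.48994543 0.11892099 0.078     ] [ 0.42013924 -0.23996932  0.078     ] [0.6811561  0.07897582 0.078     ] [ 0.60873828 -0.26494418  0.078     ]
tip tooth [ 0.58745597 -0.16868129  0.097     ] tooth outer [ 0.62203214 -0.16803734  0.097     ]
line [ 0.52714175 -0.17353701  0.14      ] [ 0.48580297 -0.19026399  0.14      ]
bar square corners [ 0.56594879 -0.13972212  0.14      ] [ 0.57907219 -0.1635865   0.14      ]
knob [0.51959875 0.00558198 0.153     ]
plate holes [array([0.64219166, 0.03776912, 0.09      ]), array([ 0.62585474, -0.04639476,  0.09      ]), array([0.51052454, 0.0634214 , 0.09      ]), array([ 0.49390054, -0.02098954,  0.09      ])]
gate centers [array([0.61767477, 0.02066934, 0.09      ]), array([0.56738057, 0.03033376, 0.09      ]), array([ 0.56015886, -0.00483471,  0.09      ]), array([ 0.61844145, -0.01455298,  0.09      ]), array([ 0.58821466, -0.00969502,  0.09      ])]
```

```bash
cat >> h.py <<'E'
from scipy.spatial.transform import Rotation as R
def to(p,yaw_y=None):
    from plant import state
    s=state();r=R.from_quat(s["tool_rot"]).as_matrix()
    d=r.T@(np.asarray(p)-s["tcp_pos"])/.05
    y=np.arctan2(r[1,1],r[0,1]); 
    print("t",round(s["clock"],2),"tcp",np.round(s["tcp_pos"],4),"yaw_y",round(y,4),"q",np.round(s["joints"],2),"F",np.round(s["contact_force"],1),"w",round(s["width"],4))
    print("shift",np.round(d,3),"turn",None if yaw_y is None else round(-(yaw_y-y),3))
E
python3 -c "
from h import *
to([.533,-.1707,.235],-1.175)"
```

```text
t 0.1 tcp [ 0.2035 -0.5905  0.2414] yaw_y -1.2389 q [ 1.18  0.38  0.02  1.37 -0.01  1.39 -0.05] F [-0.4  0.2 -0.4] w 0.0857
shift [ 8.966 -5.79   0.138] turn -0.064
```

>>> {"op": "arm_command", "data": {
  "plan": [
    [85, [3, -2, 0], -0.064],
    [85, [6, -4, 0.1], -0.064],
    [85, [8.97, -5.79, 0.14], -0.064],
    [85, [8.97, -5.79, 0.14], -0.064],
    [85, [8.97, -5.79, 0.14], -0.064],
    [85, [8.97, -5.79, 0.14], -0.064],
    [85, [8.97, -5.79, 0.14], -0.064],
    [85, [8.97, -5.79, 0.14], -0.064],
    [85, [8.97, -5.79, 0.14], -0.064],
    [85, [8.97, -5.79, 0.14], -0.064],
    [85, [8.97, -5.79, 0.14], -0.064],
    [85, [8.97, -5.79, 0.14], -0.064]
  ]
}}

```text
clock: 1.6
tcp_pos: [0.5326, -0.1726, 0.2352]
tool_rot: [0.981, 0.195, -0.0, 0.0]
contact_force: [0.0, 0.2, -0.6]
width: 0.085
```

```bash
python3 - <<'E'
from plant import *
import cv2
from h import *
f=grab_frame("wrist"); np.savez("w1.npz",**f); cv2.imwrite("pics/w1.png",f["img"][:,:,::-1])
to([.533,-.1707,.117],-1.175)
print(proj(f,[.533,-.1707,.14]),f["extrinsics"].round(3).tolist())
E
```

```text
t 1.65 tcp [ 0.5326 -0.1725  0.2353] yaw_y -1.1775 q [ 0.53  0.27 -0.33  1.55  0.09  1.34 -0.99] F [-0.3  0.4 -0.2] w 0.0848
shift [ 0.022 -0.032  2.366] turn -0.002
(np.float64(253.2010859768724), np.float64(201.34616297961438)) [[0.384, -0.884, -0.266, 0.6], [-0.923, -0.367, -0.112, -0.144], [0.001, 0.288, -0.957, 0.365], [0.0, 0.0, 0.0, 1.0]]
```

View pics/w1.png

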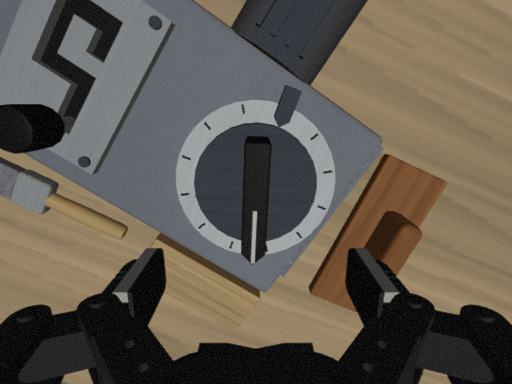

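```bash
python3 - <<'E'
import cv2
from h import *
f=load("w1.npz");im=f["img"]
cv2.imwrite("pics/w1z.png",cv2.resize(im[75:275,165:345,::-1],None,fx=3,fy=3,interpolation=cv2.INTER_CUBIC))
m=cv2.inRange(im,(140,140,140),(215,215,215));m[:90]=0;m[262:]=0;m[:,:172]=0;m[:,340:]=0
m=cv2.morphologyEx(m,cv2.MORPH_OPEN,np.ones((2,2)))
n,l,s,c=cv2.connectedComponentsWithStats(m);k=1+np.argmax(s[1:,4]);print(s[k])
cs,_=cv2.findContours((l==k).astype(np.uint8),cv2.RETR_EXTERNAL,cv2.CHAIN_APPROX_NONE)
h=cv2.convexHull(max(cs,key=cv2.contourArea));e=cv2.fitEllipse(h[:,0]);print(e,ray(f,*e[0],.084))
E
```

```text
[ 177  101  102  153 3938]
((245.13388061523438, 176.2255859375), (134.48272705078125, 151.93576049804688), 12.430087089538574) [ 0.53601708 -0.16100718  0.084     ]
```

View pics/w1z.png

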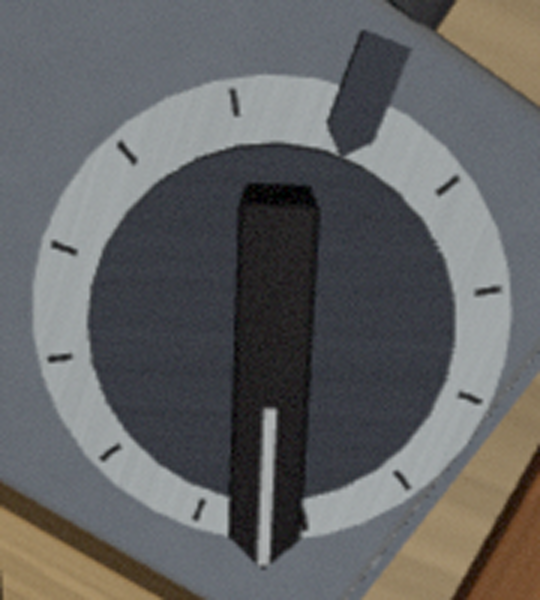

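```bash
python3 - <<'E'
from h import *
f=load("w1.npz")
k=lambda x,y,z:ray(f,(x+.5)/3-.5+165,(y+.5)/3-.5+75,z)
# fit circle from ring outer points
P=np.array([k(*p,.084)[:2] for p in((33,306),(512,300),(270,73),(275,540),(100,150),(95,460),(470,425),(200,85),(45,250),(470,175))])
A=np.c_[2*P,np.ones(len(P))];s=np.linalg.lstsq(A,(P**2).sum(1),rcond=None)[0];C=s[:2];print("C",C,np.sqrt(s[2]+C@C))
a=lambda d:np.arctan2(d[1],d[0])
t=k(344,156,.097);o=k(385,39,.097);print(t,o,"tooth",a(t[:2]-C),a((o-t)[:2]),a(o[:2]-C))
l0=k(270,408,.14);l1=k(263,567,.14);print(l0,l1,"line",a(l1[:2]-C),a((l1-l0)[:2]))
b0=k(243,205,.14);b1=k(318,207,.14);mm=(b0+b1)/2;print("sq",mm,a((l1-mm)[:2]), "axis", l1[:2]+(mm-l1)[:2]*55/100)
E
```

```text
C [ 0.53432119 -0.17217017] 0.07393987350521414
[ 0.59000786 -0.17084699  0.097     ] [ 0.62287077 -0.16854619  0.097     ] tooth 0.023756829336638263 0.06989789666912105 0.0409032189253657
[ 0.52646413 -0.17462127  0.14      ] [ 0.48356475 -0.1903597   0.14      ] line -2.7974819793538015 -2.789970084430161
sq [ 0.57504718 -0.1572128   0.14      ] -2.793975306424231 axis [ 0.53388008 -0.1721289 ]
```

```bash
python3 -c "
from h import *
to([.5335,-.1715,.116],-1.219)"
```

```text
t 1.65 tcp [ 0.5326 -0.1725  0.2353] yaw_y -1.1775 q [ 0.53  0.27 -0.33  1.55  0.09  1.34 -0.99] F [-0.3  0.4 -0.2] w 0.0848
shift [ 0.025 -0.013  2.386] turn 0.042
```

>>> {"op": "arm_command", "data": {
  "plan": [
    [85, [0.025, -0.013, 0.8], 0.042],
    [85, [0.025, -0.013, 1.6], 0.042],
    [85, [0.025, -0.013, 2.39], 0.042],
    [85, [0.025, -0.013, 2.39], 0.042],
    [50, [0.025, -0.013, 2.39], 0.042],
    [30, [0.025, -0.013, 2.39], 0.042],
    [5, [0.025, -0.013, 2.39], 0.042],
    [5, [0.025, -0.013, 2.39], 0.042],
    [5, [0.025, -0.013, 2.39], 0.042],
    [5, [0.025, -0.013, 2.39], 0.042],
    [5, [0.025, -0.013, 2.39], 0.042]
  ]
}}

```text
clock: 3.02
tcp_pos: [0.5353, -0.1713, 0.1172]
tool_rot: [0.984, 0.175, 0.001, 0.001]
contact_force: [0.8, -4.4, 6.0]
width: 0.0189
```

```bash
python3 -c "
from h import *
from plant import state
to([.5335,-.1715,.116],-1.219);print(state()['ft_torque'])"
```

```text
t 3.02 tcp [ 0.5353 -0.1713  0.1172] yaw_y -1.2181 q [ 0.51  0.36 -0.32  1.7   0.13  1.09 -1.06] F [ 0.8 -4.4  6. ] w 0.0189
shift [-0.035 -0.009  0.024] turn 0.001
[-0.50704516 -0.16362767  0.02602604]
```

>>> {"op": "arm_command", "data": {
  "plan": [
    [5, [0, 0, 0], -0.15],
    [5, [0, 0, 0], -0.3],
    [5, [0, 0, 0], -0.45],
    [5, [0, 0, 0], -0.6],
    [5, [0, 0, 0], -0.7],
    [5, [0, 0, 0], -0.7]
  ]
}}

```text
clock: 3.78
tcp_pos: [0.5344, -0.1702, 0.1172]
tool_rot: [0.864, 0.503, 0.0, 0.0]
contact_force: [-4.3, -2.1, 11.3]
width: 0.0193
```

```bash
python3 -c "
from h import *
from plant import state
to([.5335,-.1715,.116],-1.219+1.4);print(state()['ft_torque'])"
```

```text
t 3.77 tcp [ 0.5344 -0.1702  0.1172] yaw_y -0.5157 q [ 0.6   0.38 -0.44  1.7   0.18  1.1  -0.4 ] F [-4.3 -2.1 11.3] w 0.0193
shift [-0.031 -0.003  0.024] turn -0.697
[0.05075251 1.00812324 0.17532069]
```

>>> {"op": "arm_command", "data": {
  "plan": [
    [5, [0, 0, 0], -0.15],
    [5, [0, 0, 0], -0.3],
    [5, [0, 0, 0], -0.45],
    [5, [0, 0, 0], -0.6],
    [5, [0, 0, 0], -0.75],
    [5, [0, 0, 0], -0.9],
    [5, [0, 0, 0], -1.0],
    [5, [0, 0, 0], -1.0]
  ]
}}

```text
clock: 4.78
tcp_pos: [0.5323, -0.1702, 0.1171]
tool_rot: [0.517, 0.856, -0.001, -0.001]
contact_force: [-15.3, 0.7, 19.7]
width: 0.019
```

```bash
python3 -c "
from h import *
from plant import state
to([.5335,-.1715,.116],.035+1.571);print(state()['ft_torque'])"
```

```text
t 4.78 tcp [ 0.5323 -0.1702  0.1171] yaw_y 0.4839 q [ 0.74  0.41 -0.62  1.7   0.26  1.12  0.53] F [-15.3   0.7  19.7] w 0.019
shift [-0.033  0.009  0.023] turn -1.122
[0.22787303 2.93782176 0.0989289 ]
```

>>> {"op": "arm_command", "data": {
  "plan": [
    [5, [0.019, -0.035, -0.03], 0],
    [5, [0.019, -0.035, -0.03], -0.15],
    [5, [0.019, -0.035, -0.03], -0.3],
    [5, [0.019, -0.035, -0.03], -0.45],
    [5, [0.019, -0.035, -0.03], -0.6],
    [5, [0.019, -0.035, -0.03], -0.75],
    [5, [0.019, -0.035, -0.03], -0.9],
    [5, [0.019, -0.035, -0.03], -1.0],
    [5, [0.019, -0.035, -0.03], -1.0]
  ]
}}

```text
clock: 5.9
tcp_pos: [0.5312, -0.1719, 0.1172]
tool_rot: [0.044, 0.999, -0.001, -0.001]
contact_force: [-4.6, -5.8, 3.9]
width: 0.0193
```

```bash
python3 - <<'E'
from plant import *
import cv2
from h import *
to([.5335,-.1715,.116],.035+1.571);print(state()['ft_torque'])
f=grab_frame("wrist"); np.savez("w2.npz",**f); cv2.imwrite("pics/w2.png",f["img"][:,:,::-1])
f=grab_frame("top"); np.savez("t2.npz",**f); cv2.imwrite("pics/t2.png",cv2.resize(f["img"][140:265,210:410,::-1],None,fx=4,fy=4,interpolation=cv2.INTER_CUBIC))
E
```

```text
t 5.9 tcp [ 0.5312 -0.1719  0.1172] yaw_y 1.4826 q [ 0.88  0.46 -0.81  1.69  0.36  1.15  1.46] F [-4.6 -5.8  3.9] w 0.0193
shift [-0.046  0.012  0.025] turn -0.123
[-1.14855029  0.87579643  0.07774698]
```

View pics/w2.png

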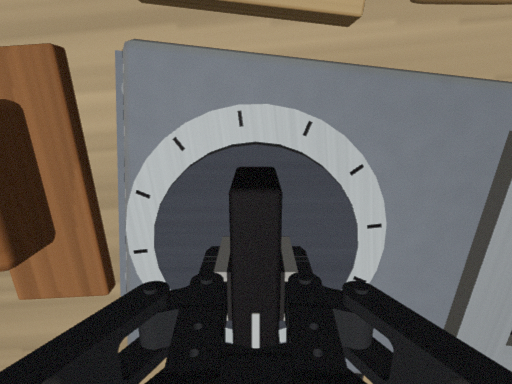

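View pics/t2.png

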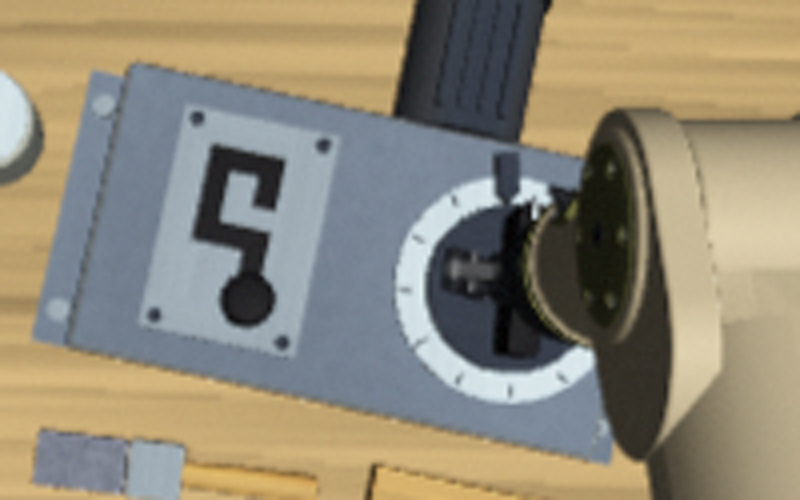

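>>> {"op": "arm_command", "data": {
  "plan": [
    [5, [0, 0, 0], -0.06],
    [5, [0, 0, 0], -0.12],
    [5, [0, 0, 0], -0.12],
    [5, [0, 0, 0], -0.12],
    [85, [0, 0, 0], -0.12],
    [85, [0, 0, 0], -0.12],
    [85, [0, 0, 0], -0.12],
    [85, [0, 0, 0], -0.12],
    [85, [0, 0, -1], -0.12],
    [85, [0, 0, -2], -0.12],
    [85, [0, 0, -2.5], -0.12],
    [85, [0, 0, -2.5], -0.12]
  ]
}}

```text
clock: 7.5
tcp_pos: [0.5335, -0.1699, 0.2446]
tool_rot: [-0.016, 1.0, -0.001, 0.002]
contact_force: [0.7, -0.4, -0.3]
width: 0.0848
```

```bash
python3 - <<'E'
from plant import *
import cv2
from h import *
to([.5335,-.1715,.116],.035+1.571)
f=grab_frame("wrist"); np.savez("w3.npz",**f); cv2.imwrite("pics/w3.png",f["img"][:,:,::-1])
f=grab_frame("top"); np.savez("t3.npz",**f); cv2.imwrite("pics/t3.png",cv2.resize(f["img"][140:265,210:410,::-1],None,fx=4,fy=4,interpolation=cv2.INTER_CUBIC))
E
```

```text
t 7.5 tcp [ 0.5335 -0.1699  0.2446] yaw_y 1.6032 q [ 0.94  0.36 -0.88  1.52  0.28  1.39  1.64] F [ 0.7 -0.4 -0.3] w 0.0848
shift [ 0.01  -0.029  2.572] turn -0.003
```

View pics/w3.png

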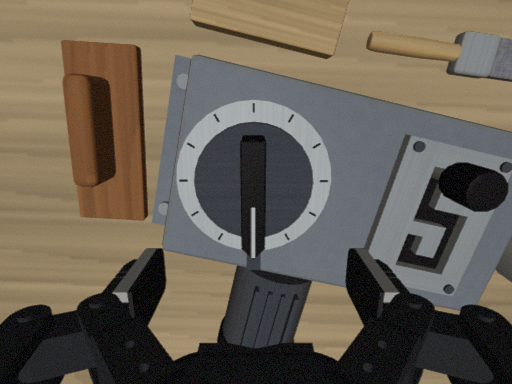

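View pics/t3.png

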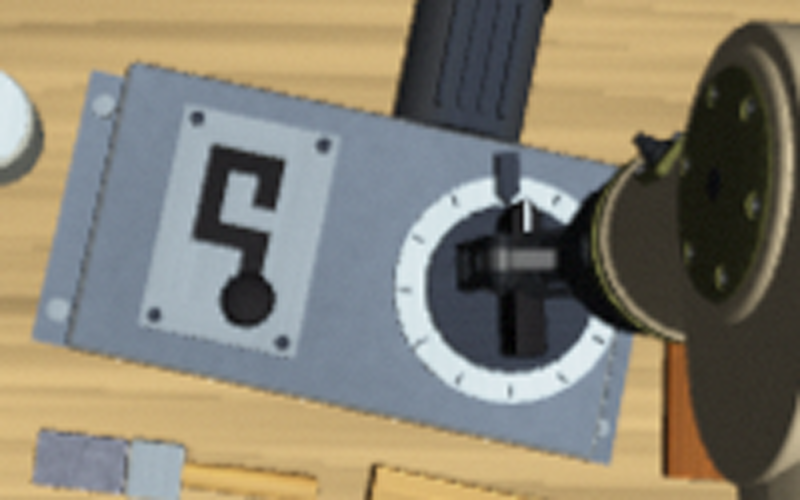

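```bash
python3 - <<'E'
import cv2
from h import *
f=load("w3.npz");im=f["img"]
cv2.imwrite("pics/w3z.png",cv2.resize(im[90:290,165:345,::-1],None,fx=3,fy=3,interpolation=cv2.INTER_CUBIC))
E
```

```text
(no output)
```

View pics/w3z.png

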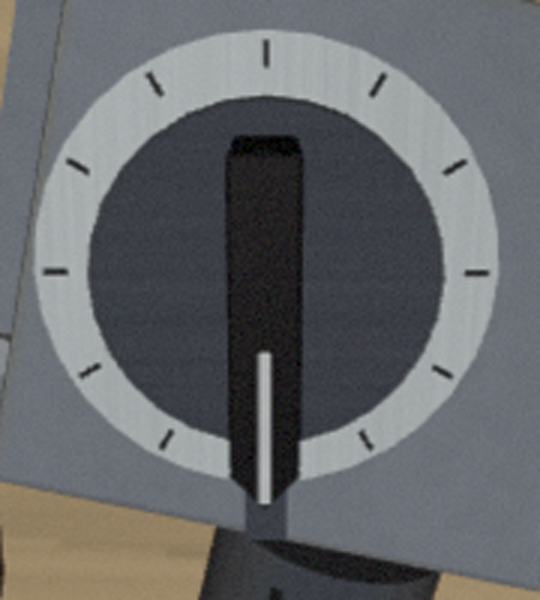

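```bash
python3 - <<'E'
from h import *
f=load("w3.npz")
k=lambda x,y,z:ray(f,(x+.5)/3-.5+165,(y+.5)/3-.5+90,z)
a=lambda p,q:np.arctan2(*(q-p)[1::-1])
T={0:(266,53)}
c=(k(55,271,.084)+k(477,272,.084))/2
print("center",c)
# ticks: all, expected angle phi0+30k
tk=[(266,53),(378,85),(455,167),(477,272),(442,372),(366,440),(166,440),(90,371),(55,271),(77,167),(155,84)]
idx=[6,5+2-0,8,9,10,11,1,2,3,4,5]
P=np.array([k(*p,.084)[:2] for p in tk])
A=np.c_[2*P,np.ones(len(P))];s=np.linalg.lstsq(A,(P**2).sum(1),rcond=None)[0];C=s[:2];print("C",C)
an=np.arctan2(P[:,1]-C[1],P[:,0]-C[0]);print(np.degrees(an).round(2), (np.degrees(an)%30).round(2))
o=k(267,533,.097);print("tooth outer",o,np.degrees(np.arctan2(o[1]-C[1],o[0]-C[0])))
l0=k(264.5,352,.14);l1=k(264,503,.14);m=(k(228,155,.14)+k(302,155,.14))/2
print("line",np.degrees(a(l0,l1)),"bar",np.degrees(a(m,l1)),"axis->tip",np.degrees(np.arctan2(l1[1]-C[1],l1[0]-C[0])),m,l1)
E
```

```text
center [ 0.53291254 -0.17200371  0.084     ]
C [ 0.53316683 -0.17198337]
[-178.24  151.65  121.72   92.     61.63   31.9   -28.24  -58.09  -88.43
 -117.96 -148.41] [1.76 1.65 1.72 2.   1.63 1.9  1.76 1.91 1.57 2.04 1.59]
tooth outer [ 0.61984452 -0.16881846  0.097     ] 2.0911398400418135
line 1.5702212465832204 bar 1.5933882789186764 axis->tip 1.7481602742095577 [ 0.48893114 -0.17307189  0.14      ] [ 0.58568264 -0.17038055  0.14      ]
```

```bash
python3 -c "
from h import *
to([.5195,.0052,.24],1.378)"
```

```text
t 7.6 tcp [ 0.532  -0.1699  0.2417] yaw_y 1.6031 q [ 0.94  0.36 -0.88  1.53  0.28  1.39  1.64] F [-0.4 -0.  -0.9] w 0.085
shift [0.137 3.509 0.034] turn 0.225
```

>>> {"op": "arm_command", "data": {
  "plan": [
    [85, [0.05, 1.1, 0], 0.1],
    [85, [0.1, 2.2, 0], 0.2],
    [85, [0.14, 3.1, 0.03], 0.225],
    [85, [0.14, 3.5, 0.03], 0.225],
    [85, [0.14, 3.5, 0.03], 0.225],
    [85, [0.14, 3.5, 0.03], 0.225],
    [85, [0.14, 3.5, 0.03], 0.225]
  ]
}}

```text
clock: 8.48
tcp_pos: [0.5197, 0.003, 0.2403]
tool_rot: [0.097, 0.995, -0.0, -0.0]
contact_force: [0.3, -0.3, 0.6]
width: 0.0852
```

```bash
python3 - <<'E'
from plant import *
import cv2
from h import *
f=grab_frame("wrist"); np.savez("w4.npz",**f); cv2.imwrite("pics/w4.png",f["img"][:,:,::-1])
f=grab_frame("top"); np.savez("t4.npz",**f); cv2.imwrite("pics/t4.png",cv2.resize(f["img"][140:265,210:410,::-1],None,fx=4,fy=4,interpolation=cv2.INTER_CUBIC))
to([.5195,.0052,.126],1.378)
E
```

```text
t 8.57 tcp [0.5197 0.0035 0.2406] yaw_y 1.3761 q [ 0.71  0.27 -0.93  1.63  0.22  1.35  1.13] F [ 0.2 -0.2 -0.5] w 0.085
shift [0.01  0.032 2.292] turn -0.002
```

View pics/w4.png

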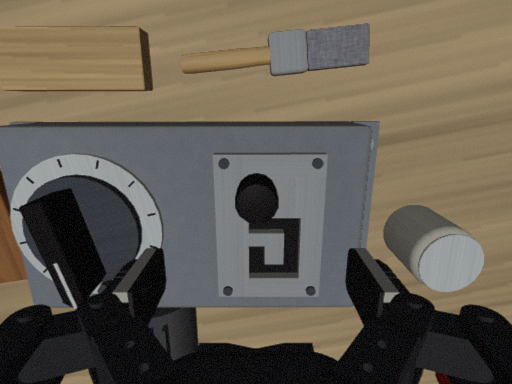

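View pics/t4.png

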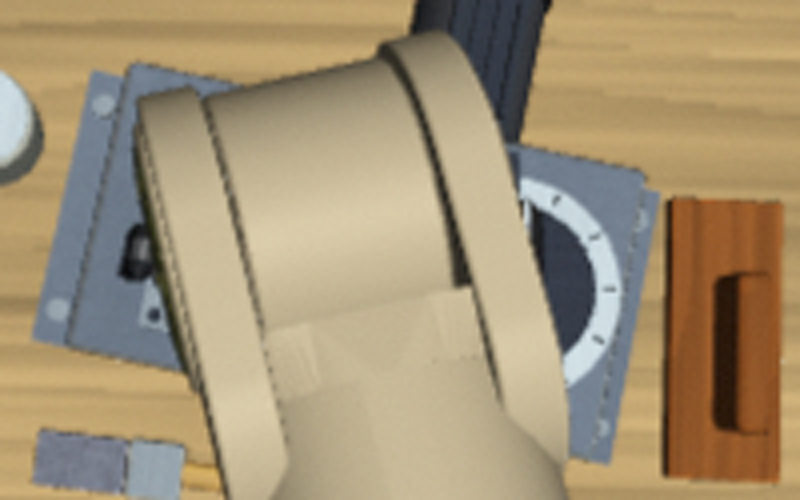

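```bash
python3 - <<'E'
import cv2
from h import *
f=load("w4.npz");im=f["img"]
print("pred",proj(f,[.5195,.0052,.153]),proj(f,[.5195,.0052,.09]))
for p in((224,163),(317,163),(228,291),(311,291)): print(ray(f,*p,.09))
print(np.mean([ray(f,*p,.09) for p in((224,163),(317,163),(228,291),(311,291))],axis=0))
cv2.imwrite("pics/w4z.png",cv2.resize(im[150:300,205:335,::-1],None,fx=4,fy=4,interpolation=cv2.INTER_CUBIC))
E
```

```text
pred (np.float64(257.9269764107082), np.float64(204.86521112793508)) (np.float64(257.49613465714475), np.float64(183.60468202106856))
[ 0.49446916 -0.0211611   0.09      ]
[0.51092522 0.06236118 0.09      ]
[ 0.62667015 -0.0469814   0.09      ]
[0.64328796 0.03768947 0.09      ]
[0.56883812 0.00797704 0.09      ]
```

View pics/w4z.png

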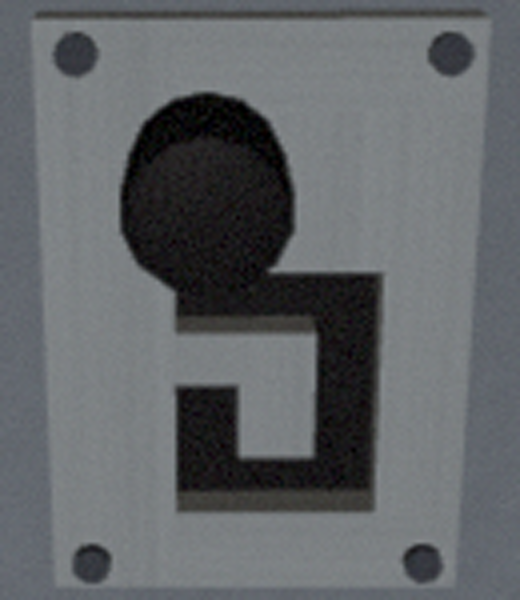

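>>> {"op": "arm_command", "data": {
  "plan": [
    [85, [0.02, 0.03, 0.8], 0],
    [85, [0.02, 0.03, 1.6], 0],
    [85, [0.02, 0.03, 2.2], 0],
    [85, [0.02, 0.03, 2.29], 0],
    [85, [0.02, 0.03, 2.29], 0],
    [50, [0.02, 0.03, 2.29], 0],
    [20, [0.02, 0.03, 2.29], 0],
    [20, [0.02, 0.03, 2.29], 0],
    [20, [0.02, 0.03, 2.29], 0],
    [20, [0.02, 0.03, 2.29], 0],
    [20, [0.02, 0.03, 2.29], 0]
  ]
}}

```text
clock: 9.95
tcp_pos: [0.5193, 0.0059, 0.1272]
tool_rot: [0.096, 0.995, -0.0, 0.001]
contact_force: [-0.9, -2.4, 6.3]
width: 0.033
```

```bash
cat >>h.py <<'E'
def dr():
    from plant import state
    s=state();p=s["tcp_pos"][:2]-np.array([.5215,.0048]);c,n=np.cos(-.193),np.sin(-.193)
    F=s["contact_force"];print("drive rel datum mm",np.round([1e3*(c*p[0]+n*p[1]),1e3*(-n*p[0]+c*p[1])],1),"F drive",np.round([c*F[0]+n*F[1],-n*F[0]+c*F[1],F[2]],1))
E
python3 -c "
from h import *
to([.5195,.0052,.126],1.378);dr()"
```

```text
t 9.95 tcp [0.5193 0.0059 0.1272] yaw_y 1.3776 q [ 0.66  0.38 -0.89  1.78  0.32  1.13  1.04] F [-0.9 -2.4  6.3] w 0.033
shift [-0.006 -0.014  0.024] turn -0.0
drive rel datum mm [-2.3  0.7] F drive [-0.4 -2.5  6.3]
```

>>> {"op": "arm_command", "data": {
  "plan": [
    [20, [-0.2, -0.01, 0], 0],
    [20, [-0.4, -0.01, 0], 0],
    [20, [-0.6, -0.01, 0], 0],
    [20, [-0.8, -0.01, 0], 0],
    [20, [-0.85, -0.01, 0], 0],
    [20, [-0.85, -0.01, 0], 0],
    [20, [-0.85, -0.01, 0], 0]
  ]
}}

```text
clock: 10.82
tcp_pos: [0.5607, -0.0021, 0.1272]
tool_rot: [0.096, 0.995, -0.0, 0.0]
contact_force: [-2.9, -0.2, 7.2]
width: 0.0328
```

```bash
python3 -c "
from h import *
to([.5195,.0052,.126],1.378);dr()"
```

```text
t 10.82 tcp [ 0.5607 -0.0021  0.1272] yaw_y 1.3781 q [ 0.61  0.46 -0.85  1.68  0.38  1.17  1.04] F [-2.9 -0.2  7.2] w 0.0328
shift [ 0.836 -0.015  0.024] turn 0.0
drive rel datum mm [39.8  0.8] F drive [-2.8 -0.7  7.2]
```

>>> {"op": "arm_command", "data": {
  "plan": [
    [20, [0, 0.15, 0], 0],
    [20, [0, 0.35, 0], 0],
    [20, [0, 0.55, 0], 0],
    [20, [0, 0.69, 0], 0],
    [20, [0, 0.69, 0], 0],
    [20, [0, 0.69, 0], 0]
  ]
}}

```text
clock: 11.58
tcp_pos: [0.5672, 0.0322, 0.1272]
tool_rot: [0.096, 0.995, 0.0, 0.0]
contact_force: [-2.8, 1.0, 6.7]
width: 0.0328
```

```bash
python3 -c "
from h import *
to([.5195,.0052,.126],1.378);dr()"
```

```text
t 11.57 tcp [0.5672 0.0322 0.1272] yaw_y 1.3785 q [ 0.54  0.48 -0.85  1.66  0.39  1.18  0.97] F [-2.8  1.   6.7] w 0.0328
shift [ 0.833 -0.712  0.024] turn 0.001
drive rel datum mm [39.6 35.7] F drive [-2.9  0.4  6.7]
```

Free at (39.6, 35.7). On to (90, 35).

>>> {"op": "arm_command", "data": {
  "plan": [
    [20, [-0.2, 0, 0], 0],
    [20, [-0.45, 0, 0], 0],
    [20, [-0.7, 0, 0], 0],
    [20, [-0.9, 0, 0], 0],
    [20, [-1.01, 0, 0], 0],
    [20, [-1.01, 0, 0], 0],
    [20, [-1.01, 0, 0], 0]
  ]
}}

```text
clock: 12.45
tcp_pos: [0.6165, 0.0225, 0.1272]
tool_rot: [0.096, 0.995, 0.0, -0.0]
contact_force: [-4.9, 0.2, 7.1]
width: 0.0326
```

```bash
python3 -c "
from h import *
to([.5195,.0052,.126],1.378);dr()"
```

```text
t 12.45 tcp [0.6165 0.0225 0.1272] yaw_y 1.3785 q [ 0.49  0.58 -0.82  1.52  0.44  1.23  0.98] F [-4.9  0.2  7.1] w 0.0326
shift [ 1.837 -0.711  0.025] turn 0.0
drive rel datum mm [89.8 35.6] F drive [-4.9 -0.7  7.1]
```

>>> {"op": "arm_command", "data": {
  "plan": [
    [20, [0, -0.15, 0], 0],
    [20, [0, -0.35, 0], 0],
    [20, [0, -0.55, 0], 0],
    [20, [0, -0.7, 0], 0],
    [20, [0, -0.7, 0], 0],
    [20, [0, -0.7, 0], 0]
  ]
}}

```text
clock: 13.2
tcp_pos: [0.6097, -0.0123, 0.1272]
tool_rot: [0.096, 0.995, -0.0, -0.0]
contact_force: [-4.8, -0.2, 7.3]
width: 0.0328
```

```bash
python3 -c "
from h import *
to([.5195,.0052,.126],1.378);dr()"
```

```text
t 13.2 tcp [ 0.6097 -0.0123  0.1272] yaw_y 1.378 q [ 0.55  0.56 -0.82  1.54  0.43  1.23  1.04] F [-4.8 -0.2  7.3] w 0.0328
shift [ 1.838 -0.002  0.025] turn 0.0
drive rel datum mm [89.9  0.1] F drive [-4.7 -1.1  7.3]
```

>>> {"op": "arm_command", "data": {
  "plan": [
    [20, [0.15, 0, 0], 0],
    [20, [0.3, 0, 0], 0],
    [20, [0.38, 0, 0], 0],
    [20, [0.38, 0, 0], 0],
    [20, [0.38, 0, 0], 0],
    [85, [0.38, 0, 0], 0],
    [85, [0.38, 0, 0], 0],
    [85, [0.38, 0, 0], 0],
    [85, [0.38, 0, 0], 0],
    [85, [0.38, 0, -0.4], 0],
    [85, [0.38, 0, -1.2], 0],
    [85, [0.38, 0, -2.2], 0],
    [85, [0.38, 0, -2.2], 0],
    [85, [0.38, 0, -2.2], 0]
  ]
}}

```text
clock: 14.95
tcp_pos: [0.5915, -0.0087, 0.2372]
tool_rot: [0.096, 0.995, -0.0, 0.001]
contact_force: [-0.6, -0.1, -0.2]
width: 0.0852
```

```bash
python3 - <<'E'
from plant import *
import cv2
from h import *
f=grab_frame("wrist"); np.savez("w5.npz",**f); cv2.imwrite("pics/w5.png",f["img"][:,:,::-1])
to([.45,-.35,.24],1.378);dr()
f=grab_frame("scene"); cv2.imwrite("pics/s5.png",f["img"][:,:,::-1])
E
```

```text
t 15.0 tcp [ 0.591  -0.0089  0.2362] yaw_y 1.378 q [ 0.59  0.44 -0.87  1.45  0.34  1.41  1.09] F [-0.4 -0.5 -0.1] w 0.0849
shift [ 1.461 -7.236 -0.074] turn -0.0
drive rel datum mm [70.9 -0.1] F drive [-0.3 -0.6 -0.1]
```

View pics/w5.png

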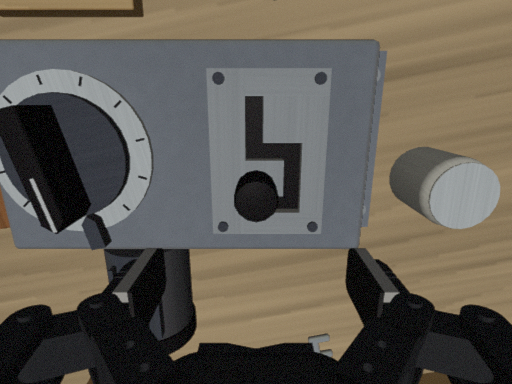

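```bash
python3 -c "
from h import *
to([.35,-.5,.28],1.378)"
```

```text
t 15.05 tcp [ 0.5909 -0.009   0.2357] yaw_y 1.378 q [ 0.59  0.44 -0.87  1.45  0.34  1.41  1.09] F [-0.8 -0.9 -0.5] w 0.0849
shift [  2.847 -10.562  -0.88 ] turn -0.0
```

>>> {"op": "arm_command", "data": {
  "plan": [
    [85, [0, 0, -0.9], 0],
    [85, [0.7, -2.6, -0.9], 0],
    [85, [1.4, -5.2, -0.9], 0],
    [85, [2.8, -10.5, -0.9], 0],
    [85, [2.8, -10.5, -0.9], 0],
    [85, [2.8, -10.5, -0.9], 0],
    [85, [2.8, -10.5, -0.9], 0],
    [85, [2.8, -10.5, -0.9], 0],
    [85, [2.8, -10.5, -0.9], 0],
    [85, [2.8, -10.5, -0.9], 0],
    [85, [2.8, -10.5, -0.9], 0],
    [85, [2.8, -10.5, -0.9], 0],
    [85, [2.8, -10.5, -0.9], 0],
    [85, [2.8, -10.5, -0.9], 0]
  ]
}}

```text
clock: 16.8
tcp_pos: [0.3543, -0.4962, 0.2816]
tool_rot: [0.095, 0.995, -0.0, 0.0]
contact_force: [-0.5, 0.2, -1.5]
width: 0.085
```

```bash
python3 - <<'E'
from plant import *
import cv2
from h import *
to([.45,-.35,.24],1.378)
f=grab_frame("top"); np.savez("t6.npz",**f); cv2.imwrite("pics/t6.png",cv2.resize(f["img"][140:265,210:410,::-1],None,fx=4,fy=4,interpolation=cv2.INTER_CUBIC))
E
```

```text
t 16.8 tcp [ 0.3543 -0.4962  0.2816] yaw_y 1.3801 q [ 1.38  0.41 -0.68  1.32  0.26  1.49  2.1 ] F [-0.5  0.2 -1.5] w 0.085
shift [-1.326  3.233  0.831] turn 0.002
```

View pics/t6.png

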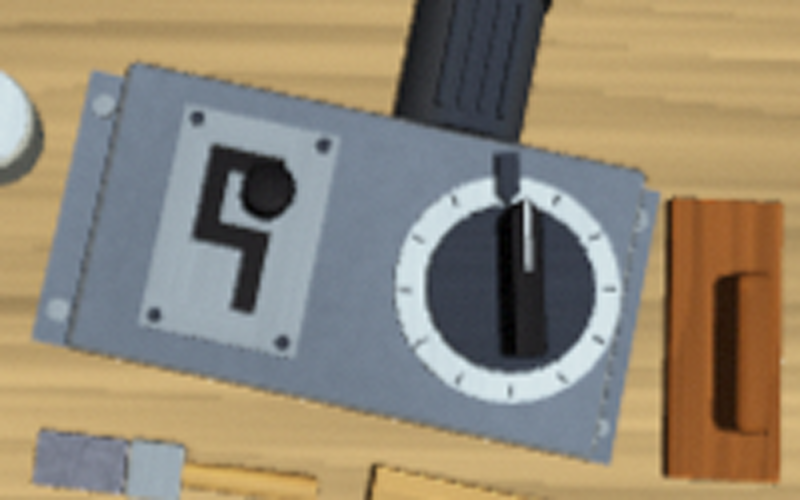

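```bash
python3 - <<'E'
from h import *
f=load("t6.npz");g=load("t4.npz")
k=lambda x,y,zz:ray(f,(x+.5)/4-.5+210,(y+.5)/4-.5+140,zz)
C=np.array([.533,-.1713])
a=lambda d:np.degrees(np.arctan2(d[1],d[0]))
l0,l1=k(529.5,270,.14),k(524.5,200,.14);m=(k(500,354,.14)+k(545,352,.14))/2;print(l0,l1,a(l1-l0),a(l1[:2]-C),"bar",m,a(l1-m))
t,o=k(509,205,.097),k(508,153,.097);print("tooth",a(t[:2]-C),a(o[:2]-C),a(o-t))
kn=k(269,190,.153)[:2]-np.array([.5215,.0048]);c,n=np.cos(-.193),np.sin(-.193);print("knob",c*kn[0]+n*kn[1],-n*kn[0]+c*kn[1])
d=np.abs(f["img"].astype(int)-load("top0.npz")["img"]).max(2);print("tooth px diff",d[177:192,333:342].max(),"block",d[190:262,376:406].mean(),"tin",d[155:186,191:220].mean())
# tick angles in both top frames
import cv2
for n in("top0.npz","t6.npz"):
    q=load(n);print(n)
    for tk in [(511,391),(405,291),(610,289),(420,341),(417,239),(456,200),(594,237),(460,378)]:
        x,y=tk[0]/4+210-.375,tk[1]/4+140-.375
        gm=255.-q["img"].mean(2);x0,y0=int(round(x)),int(round(y));w=gm[y0-2:y0+3,x0-2:x0+3];w=np.clip(w-90,0,None);yy,xx=np.mgrid[-2:3,-2:3]
        p=ray(q,x0+(w*xx).sum()/w.sum(),y0+(w*yy).sum()/w.sum(),.084)[:2]-C;print(round(a(p)%30,2),end=" ")
E
```

```text
[ 0.54148898 -0.17137503  0.14      ] [ 0.58549379 -0.1683112   0.14      ] 3.98278714206112 3.2586934877810023 bar [ 0.48966272 -0.16692182  0.14      ] -0.8306247225876043
tooth 2.7531486285300524 2.09871340816512 1.0669606209122624
knob 0.06619480287264688 0.00100584003659112
tooth px diff 141 block 2.234722222222222 tin 1.5995550611790879
top0.npz
0.6 1.56 0.83 2.61 1.43 1.88 1.92 1.07 t6.npz
0.6 1.56 0.83 2.54 1.48 1.9 1.8 1.06
```

```bash
python3 - <<'E'
import cv2
from h import *
im=load("w5.npz")["img"]
cv2.imwrite("pics/w5z.png",cv2.resize(im[90:260,0:165,::-1],None,fx=3.5,fy=3.5,interpolation=cv2.INTER_CUBIC))
f=load("w1.npz")
k=lambda x,y,z:ray(f,(x+.5)/3-.5+165,(y+.5)/3-.5+75,z)
tk=[(235,102),(127,153),(64,248),(60,357),(110,453),(198,510),(447,186),(488,291),(470,398),(402,480)]
P=np.array([k(*p,.084)[:2] for p in tk])
A=np.c_[2*P,np.ones(len(P))];s=np.linalg.lstsq(A,(P**2).sum(1),rcond=None)[0];C=s[:2]
print(C,np.degrees(np.arctan2(P[:,1]-C[1],P[:,0]-C[0]))%30)
for q in((344,156),(385,39)):
    t=k(*q,.097);print(np.degrees(np.arctan2(t[1]-C[1],t[0]-C[0])))
E
```

```text
[ 0.53357245 -0.17219092] [1.60851703 1.71469459 1.57476694 1.37233756 1.76351656 1.43182953
 1.86636047 1.79344861 1.77982169 1.74344936]
1.3641651357616607
2.3372427611295743
```

View pics/w5z.png

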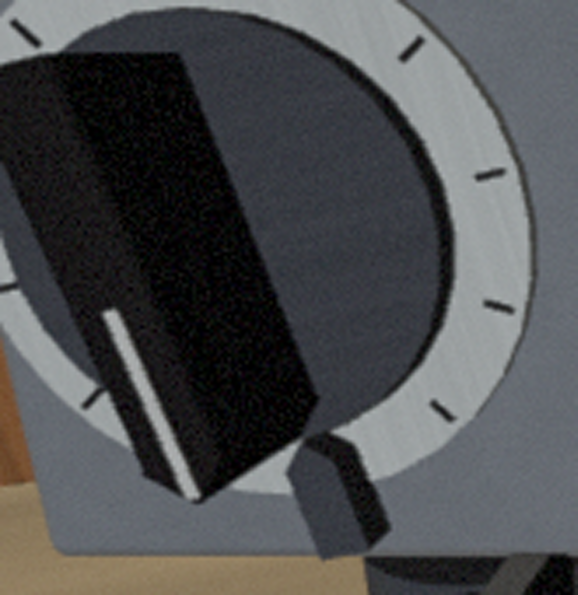

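```bash
python3 - <<'E'
from h import *
f=load("w5.npz")
k=lambda x,y,z:ray(f,(x+.5)/3.5-.5,(y+.5)/3.5-.5+90,z)
a=lambda d:np.degrees(np.arctan2(d[1],d[0]))
l0,l1=k(109,313,.14),k(195,497,.14);print("line",a(l1-l0),l1,a(l1[:2]-[.5332,-.172]))
t=k(304,434,.097);o=k(343,550,.097);print("tooth",a(o-t),a(t[:2]-[.5332,-.172]),t, "tooth left edge",a(k(323,558,.097)-k(289,472,.097)),"right",a(k(366,549,.097)-k(333,455,.097)))
E
```

```text
line 2.8294055254861035 [ 0.58605234 -0.16916622  0.14      ] 3.0690825172794214
tooth -1.945970522059194 5.12349559342917 [ 0.58698584 -0.16717751  0.097     ] tooth left edge 0.6994707750958085 right -0.84706270751478
```

```bash
python3 -c "
from h import *
to([.523,-.172,.25],-1.4)"
```

```text
t 16.85 tcp [ 0.3541 -0.4964  0.2816] yaw_y 1.3797 q [ 1.38  0.41 -0.68  1.32  0.26  1.49  2.1 ] F [ 0.3  0.1 -0.4] w 0.085
shift [-2.085  7.012  0.63 ] turn 2.78
```

>>> {"op": "arm_command", "data": {
  "plan": [
    [85, [0, 0, 0], 0.18],
    [85, [0, 0, 0], 0.36],
    [85, [0, 0, 0], 0.54],
    [85, [0, 0, 0], 0.72],
    [85, [0, 0, 0], 0.9],
    [85, [-0.2, 0.7, 0], 1.08],
    [85, [-0.4, 1.4, 0], 1.26],
    [85, [-0.6, 2.1, 0], 1.44],
    [85, [-0.8, 2.8, 0], 1.62],
    [85, [-1.1, 3.5, 0], 1.8],
    [85, [-1.3, 4.4, 0], 1.98],
    [85, [-1.6, 5.2, 0.2], 2.16],
    [85, [-1.8, 6, 0.4], 2.34],
    [85, [-2, 6.6, 0.6], 2.52],
    [85, [-2.09, 7, 0.63], 2.7],
    [85, [-2.09, 7, 0.63], 2.78],
    [85, [-2.09, 7, 0.63], 2.78],
    [85, [-2.09, 7, 0.63], 2.78],
    [85, [-2.09, 7, 0.63], 2.78],
    [85, [-2.09, 7, 0.63], 2.78]
  ]
}}

```text
clock: 19.35
tcp_pos: [0.5229, -0.174, 0.2498]
tool_rot: [0.996, 0.084, 0.0, -0.0]
contact_force: [-0.4, -0.0, -0.0]
width: 0.0851
```

```bash
python3 - <<'E'
from plant import *
import cv2
from h import *
to([.523,-.172,.25],-1.4)
f=grab_frame("wrist"); np.savez("w7.npz",**f);im=f["img"]; cv2.imwrite("pics/w7.png",im[:,:,::-1])
print(proj(f,[.533,-.172,.084]))
E
```

```text
t 19.35 tcp [ 0.5229 -0.174   0.2498] yaw_y -1.402 q [ 0.66  0.26 -0.49  1.55  0.12  1.37 -1.24] F [-0.4 -0.  -0. ] w 0.0851
shift [ 0.009 -0.039 -0.003] turn -0.002
(np.float64(255.07637173527354), np.float64(170.24137996810694))
```

View pics/w7.png

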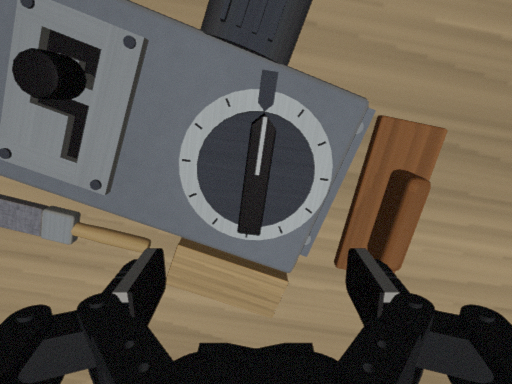

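```bash
python3 - <<'E'
import cv2
from h import *
im=load("w7.npz")["img"]
cv2.imwrite("pics/w7z.png",cv2.resize(im[60:250,170:345,::-1],None,fx=3,fy=3,interpolation=cv2.INTER_CUBIC))
cv2.imwrite("pics/w7y.png",cv2.resize(im[60:130,235:300,::-1],None,fx=8,fy=8,interpolation=cv2.INTER_CUBIC))
E
```

```text
(no output)
```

View pics/w7z.png

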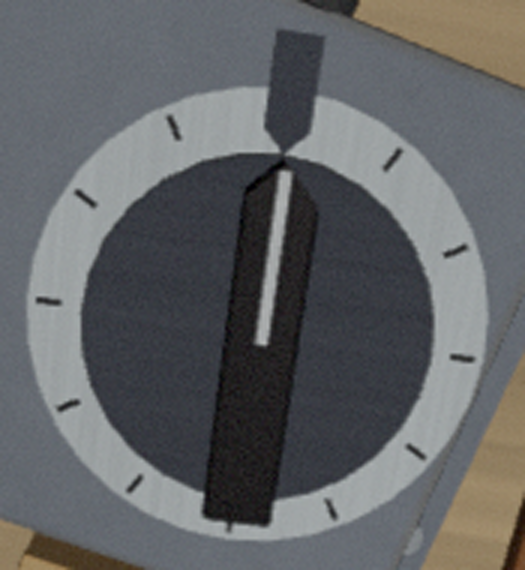

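View pics/w7y.png

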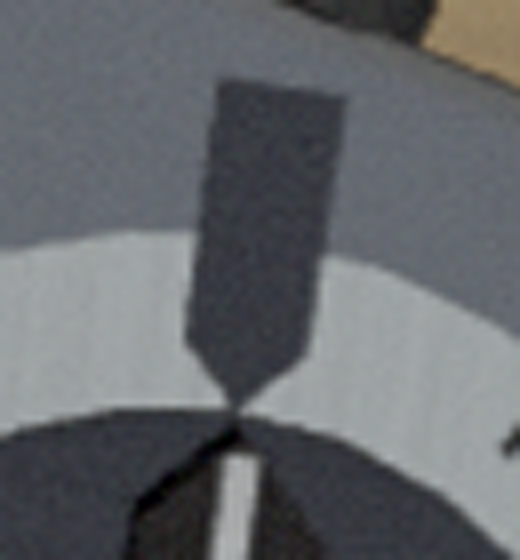

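```bash
python3 - <<'E'
from h import *
f=load("w7.npz")
K=lambda s,ox,oy:lambda x,y,z:ray(f,(x+.5)/s-.5+ox,(y+.5)/s-.5+oy,z)
z3=K(3,170,60);y8=K(8,235,60)
a=lambda d:np.degrees(np.arctan2(d[1],d[0]))
tk=[(175,128),(86,198),(49,301),(68,405),(135,484),(333,510),(416,453),(462,358),(456,251),(394,159)]
P=np.array([z3(*p,.084)[:2] for p in tk]);A=np.c_[2*P,np.ones(len(P))];s=np.linalg.lstsq(A,(P**2).sum(1),rcond=None)[0];C=s[:2]
an=np.degrees(np.arctan2(P[:,1]-C[1],P[:,0]-C[0]))%30;print(C,an.round(2),an.mean())
t=y8(235,410,.097);o=y8(282,90,.097);print("tooth",a(t[:2]-C),a(o[:2]-C),a(o-t),"edges",a(y8(218,85,.097)-y8(187,340,.097)),a(y8(346,97,.097)-y8(308,355,.097)))
l0,l1=z3(262,346,.14),z3(286,170,.14);m=(z3(204,518,.14)+z3(271,523,.14))/2
print("line",a(l1-l0),a(l1[:2]-C),"bar",a(l1-m),l1,t,np.linalg.norm(l1[:2]-C))
E
```

```text
[ 0.53351677 -0.1724158 ] [1.58 1.56 1.52 1.52 1.59 2.06 1.41 1.85 1.89 1.74] 1.671828723330518
tooth 2.214284814989363 1.9465373569010829 1.493067079617081 edges 2.6003095569191497 1.8918018141376276
line 2.2002163493406144 2.1994958439894607 bar 2.088465104067046 [ 0.58669158 -0.1703735   0.14      ] [ 0.58963412 -0.17024598  0.097     ] 0.053214007031117956
```

```bash
python3 -c "
from plant import sign_off
print(sign_off())"
```

```text
the job is handed in; nothing more can be done
None
```

The feed drive unit is set up and handed in at about 19.5 s of the 72 s allowed. The dial stands at the pointer tooth and the lever is home in the end pocket.

- **Dial:** One grasp on the bar turned it about 2.8 rad counter-clockwise, with no regrasp needed. The last close wrist view put the bar at about 2.1–2.2° and the tooth at about 1.9–2.2° (world angles), so they agree within about half a degree.
- **Tooth and ring:** The ring's tick marks read the same before and after in the top view, to about 0.1°, so the tooth was not shifted.
- **Lever:** I took it through the gate corner by corner and let it go about 3 mm short of home, so the spring pulled it in. The top view then put the knob at about (66, 1) mm from the gate datum. The pocket rest is at (68, 0), so it agrees to about 2 mm, which is the calibration error.
- **Surroundings:** The push block and tin were never touched, and their areas in the top picture look unchanged. At hand-in the gripper was open and hovering about 0.25 m up, touching nothing.

**Checks that disagreed:** The coarser dial readings scattered more. The far top view gave about -1° to 4° for the bar. One oblique wrist view showed an apparent 2 mm (about 2°) offset between the bar tip and a partly hidden tooth tip. I therefore took the last close view and relied on that.

The highest wrist force I read after any move was about 25 N, while turning the dial. I eased it with a small shift of the tool.

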